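Shift the gate pin of a dispersion unit

TASK

On the flat grey lab unit with the L-shaped slot in its metal cover, push the black-handled shift pin along the slot to the corner, then round the corner and on to the very end of the other leg. Only push it with the closed fingertips or the outside of the fingers: do not pinch, grip or lift it. Leave the vial, jar, bottles and everything else standing where they are, and take the hand away at the end.

Things in the scene. Friction and masses are not known exactly. Their poses are not given: they have to be found in the camera images.
- console: the dispersion unit, a low grey box fixed to the table, 240 mm (its x) x 220 mm (its y) x 68 mm tall, with a flat bare-metal cover; origin: centre of its underside, on the table. Its x axis points away from its black front panel, y to the left, z up. The slot in the cover is 18 mm wide: the first leg runs along +x at y = -40 mm, the second leg along +y at x = +45 mm. It stands turned by up to 0.6 rad.
- slot_start (a point): middle line of the slot near the free end of its first leg, on the cover's top face (68 mm above the table); in the console's frame x = -45, y = -40 mm. The pin starts 0 to 27 mm along from here and is not sprung. The slot itself ends 9 mm further back
- slot_corner (a point): centre of the slot's corner, on the cover's top face; in the console's frame x = +45, y = -40 mm
- slot_end (a point): middle line of the slot near the end of its second leg, on the cover's top face; in the console's frame x = +45, y = +40 mm. The slot ends 9 mm beyond; pushed to the stop, the pin's axis is 2 mm beyond this point
- pin_mid (a point): centre of the shift pin's handle, an upright black cylinder 22 mm in diameter and 44 mm tall, whose lower end is 3 mm and upper end 47 mm above the cover; this point is 25 mm above the cover. A 14 mm neck goes down through the slot to a 50 mm round foot held under the cover, so the pin only slides on greased metal (about 0.3 to 2 N of friction), stays where it is left and may lean up to 3 degrees
- vial: brown glass vial with black cap, 24 mm across, 42 mm tall, standing on the cover inside the elbow of the slot; origin: centre of its underside
- jar: white jar, 40 mm across, 45 mm tall, standing on the cover's near left corner; origin: centre of its underside
- beaker: glass beaker, 80 mm across, 95 mm tall, on the table left of the console; origin: centre of its underside
- scoop: spoon-shaped scoop lying on the table right of the console, along the console's x; origin: its underside
- wash_bottle: white wash bottle with a bent nozzle, 62 mm across, 185 mm tall, on the table beyond the console's far left corner; origin: centre of its underside
- shift_pin: the shift pin as a whole; origin: centre of the underside of its foot, 54 mm above the table, 39 mm straight below point pin_mid
Mind the look-alikes: they are no part of the job. There is more than one size of the shift_pin; the one meant has the size given above.

How it is judged:
On the way:
1. the pin is pushed along the first leg to the corner (x of pin_mid in the frame of console above 0.038 m and y of pin_mid in the frame of console below -0.028 m), for 0.05 s.
At the end, for the whole second after the job is handed in: The pin has turned the corner and stands at rest and upright in the end of the second leg, its handle's centre no more than 4 mm short of site slot_end along that leg (6 mm short of the stop), and everything is released (x of pin_mid in the frame of console between 0.035 and 0.055 m and y of pin_mid in the frame of console above 0.036 m and z of pin_mid in the frame of console between 0.088 and 0.1 m and angle between pin_mid's own z axis and vertical below 0.12 rad and linear speed of shift_pin below 0.01 m/s); the robot touches nothing.
It fails at once if the pin is lifted more than 7 mm (z of pin_mid in the frame of console above 0.1 m).
It fails at once if the pin's handle is taken between the fingers and squeezed (horizontal distance between the grasp point and pin_mid below 0.008 m and distance between the grasp point and pin_mid below 0.026 m and contact force between the fingers and shift_pin above 0.5 N).
It fails at once if a bystander is moved more than 20 mm, lifted or tipped over (distance of any of vial, jar, beaker, scoop, wash_bottle from where it was at the start of the episode above 0.02 m or angle between any of vial, jar, beaker, wash_bottle's own z axis and vertical above 0.35 rad).
It also fails if it takes over 48 s, if anything falls off the work surface, if the arm or the gripper's body presses on something with over 40 N, if the wrist force passes 120 N, or if a joint passes its speed limit or range.

ROBOT

A 6-joint arm with a two-finger parallel gripper is mounted at the origin on the work surface. World frame = base frame: x ahead of the robot, y to its left, z up, the work surface at z = 0. Lengths are in m, angles in rad, forces in N, time in s.
With the tool pointing down it reaches from about 0.225 to 0.875 m from the base axis. Payload 3.4 kg.
Tool frame: the origin (TCP) lies at the very end of the fingers, on their centre line; the grasp point (between the pads) lies 19 mm behind it; x points along the fingers, y is the direction in which the jaws open and shut, and the axes are right-handed (so a half turn about x gives the same grasp; the last joint's range is limited). The gripper opens to 85 mm and grips with 20 to 120 N. Pads are 22 mm wide; open, the fingers measure 114 mm over their backs; the gripper's body (76 mm by 85 mm) begins 54 mm behind the grasp point. The pads swing forward as they close: fully open they stand 13 mm farther back than shut.
Start: joints at [-1.236, 0.276, 1.505, -0, 1.361, -0.121], TCP at [0.253, -0.516, 0.231] pointing down, gripper open.
Joint ranges: [-2.89, 2.89], [-0.75, 2.08], [0.22, 2.7], [-1.18, 4.32], [0.11, 2.71], [-2.7, 2.7]. Speed limits (rad/s): [2.57, 2.57, 3.14, 3.14, 3.14, 3.14].

INTERFACE

Orientations are given as a unit quaternion [w, x, y, z].
In Python, from rig import manip gives the robot as it stands. The module is installed in compiled form; this text tells all that it offers.
- The arm moves only by the tool play_rows, never from a script. Its argument "plan" is a list that holds one entry, the list of rows, each a list of 5 numbers: the closure, from 0 (fully open) to 1 (shut), then the shift along the tool's x, y, z in m, then the turn about the tool's x in degrees. A call has 1 to 12 rows; each row is the pose to reach, as a shift and turn from the pose measured when the call began, along the tool's axes at that moment; what a row does not reach only later rows make up. A row lasts 1/10 s, in which the tool goes at most 50 mm and 8.59 degrees, less where a joint would pass 70% of its speed; a pose out of reach is approached as far as the arm can. A call with a gripper value outside its range is refused whole. The fingers move at their own pace and stop on an object; "grip_force" is the grip in N (left out, the last holds). Time passes only in rows, so rows that repeat a pose let the fingers close. It gives the time, the measured TCP pose, the force and the opening at its end, in the units of the state.
- manip.get_state(): the state, without advancing time (a new reading comes with each control period).
- manip.get_image(name): name is "scene" or "top" or "wrist"; returns (picture, depth): 480x640x3 uint8, red, green, blue; 480x640 float32, m along the optical axis (not along the pixel's ray), 0 where there is no reading.
- manip.camera_params(name): a dict with "intrinsics" (3x3 intrinsics, pixels), "R" (3x3) and "t" (3): a world point X has camera coordinates R X + t; the wrist camera has in their place "mount" (4x4, takes a point from camera to tool coordinates, whose origin is the TCP and whose axes are the tool frame's). Camera axes: x right, y down, z forward; pixel columns grow to the right and rows downward; lengths in m; the calibration is good to about 2 mm. A picture is of the moment at which its call begins: read the wrist's pose just before it. camera_params takes no time and is no camera call.
- manip.sign_off(): hands the job in, once; it reports no verdict.
The state is a dict: "clock": time; "qpos": joint angles; "qd": joint speeds; "effort": joint torques, N m; "position": TCP position; "ee_rot": TCP orientation; "contact_force": force on the tool from outside, world axes, zero at the start; "moment": the same for the moment, N m; "width": finger opening in m.
Only numpy, scipy, OpenCV 4.12 (cv2) and the standard library are available. Lean on these libraries where they do the work, as an engineer would, in place of code of your own. Each camera call takes 0.05 s, during which the arm holds its last target.

## Working session

There is one attempt and no reset: what is moved stays moved. The work goes in short steps, Python scripts to look and compute and a tool call to move; the robot and the scene stay as the last step left them, time stands still between calls to the robot, and variables do not carry over. Pictures are saved under pics/ and viewed, and the job is handed in when it is done.

Besides the shell and the picture viewer there is one more tool, called after "Call:" as name(argument=value, ...), one argument or row to a line, values as JSON. play_rows: Moves the arm, as the interface text tells. Its arguments: {"type":"object","properties":{"plan":{"type":"array","items":{"type":"array","items":{"type":"array","items":{"type":"number"}}}},"grip_force":{"type":"number"}},"required":["plan"]}

```bash
mkdir -p pics; cat > h.py <<'E'
import numpy as np, cv2
from rig import manip
def snap(n,f):
    im,d=manip.get_image(n); cv2.imwrite('pics/'+f+'.png',im[:,:,::-1]); np.save('pics/'+f+'.npy',d); return im,d
def ray(n,u,v):
    p=manip.camera_params(n); R=np.array(p['R']);t=np.array(p['t']);K=np.array(p['intrinsics'])
    d=R.T@np.linalg.inv(K)@np.array([u,v,1.]); c=-R.T@t; return c,d
def onz(n,u,v,z):
    c,d=ray(n,u,v); return c+d*(z-c[2])/d[2]
E
python3 - <<'E'
from h import *
print(manip.get_state())
snap('top','top0'); snap('scene','scene0')
for n in('top','scene'): print(manip.camera_params(n))
E
```

```text
{'clock': 0.0, 'qpos': array([-1.23598656e+00,  2.76596446e-01,  1.50613290e+00,  2.97775729e-05,
        1.36069546e+00, -1.21003718e-01]), 'qd': array([-8.14827080e-04, -4.24777521e-04, -1.68659616e-03, -8.16717203e-05,
       -7.23421698e-04,  7.34151343e-04]), 'effort': array([ 2.62682352e-04, -4.16771436e+01, -2.45800924e+01, -2.99022554e-05,
        1.08375467e-02, -2.17140456e-05]), 'position': array([ 0.2529398 , -0.51579296,  0.23043898]), 'ee_rot': array([-0.15911555, -0.68876337, -0.16040587,  0.68888113]), 'contact_force': array([-0.74809232, -0.45090424, -0.45481426]), 'moment': array([ 0.00279974, -0.04985788,  0.03122969]), 'width': 0.085154131268549}
{'intrinsics': array([[438.67822487,   0.        , 315.26355408],
       [  0.        , 438.67822487, 240.92186459],
       [  0.        ,   0.        ,   1.        ]]), 'R': array([[-0.01379585, -0.99979344, -0.01492498],
       [-0.99210901,  0.01554703, -0.12441062],
       [ 0.12461696,  0.01309086, -0.99211856]]), 't': array([0.09712522, 0.54704825, 0.86747437])}
{'intrinsics': array([[480.41948514,   0.        , 308.14037874],
       [  0.        , 480.41948514, 242.61549175],
       [  0.        ,   0.        ,   1.        ]]), 'R': array([[ 0.76681756,  0.64185974, -0.00262513],
       [ 0.35945269, -0.43281245, -0.82672072],
       [-0.53177494,  0.63300036, -0.5626064 ]]), 't': array([-0.48456764, -0.09894354,  1.1782723 ])}
```

View pics/top0.png

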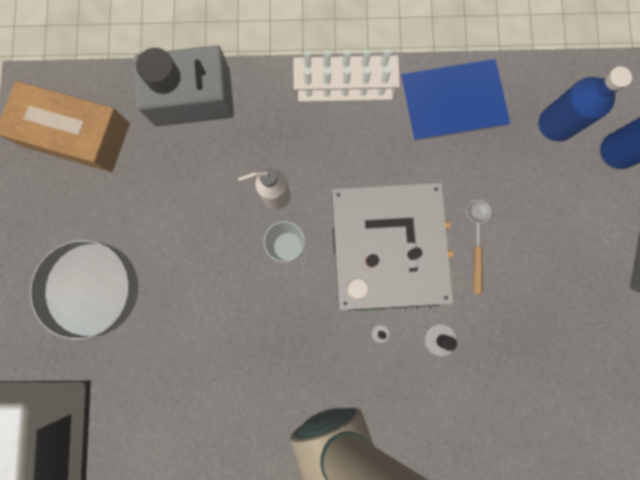

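View pics/scene0.png

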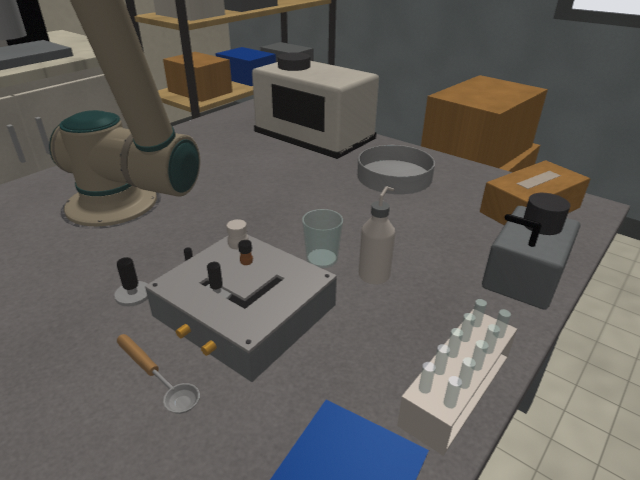

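```bash
python3 - <<'E'
from h import *
im=cv2.imread('pics/top0.png')
cv2.imwrite('pics/crop0.png',cv2.resize(im[170:370,320:500],None,fx=4,fy=4,interpolation=cv2.INTER_CUBIC)[:,:][:800,:720][0:600])
g=im.max(2)
# cover outline: bright metal
m=((g>125)).astype(np.uint8)
m[:170]=0;m[325:]=0;m[:,:322]=0;m[:,:][:,458:]=0
m=cv2.morphologyEx(m,cv2.MORPH_CLOSE,np.ones((25,25)))
m=cv2.morphologyEx(m,cv2.MORPH_OPEN,np.ones((15,15)))
c=max(cv2.findContours(m,0,2)[0],key=cv2.contourArea)
hull=cv2.convexHull(c); P=np.array([onz('top',*p[0],.068)[:2] for p in hull]).astype(np.float32)
print(cv2.minAreaRect(P), cv2.minAreaRect(hull))
# slot dark
d=np.load('pics/top0.npy')
s=(g<75).astype(np.uint8); n,l,st,ce=cv2.connectedComponentsWithStats(s[170:370,320:500])
for i in range(1,n):
  if st[i,4]>15: print(st[i]+[320,170,0,0,0],ce[i]+[320,170])
for u,v in[(334,189),(441,184),(452,303),(341,309)]: print(onz('top',u,v,.068))
for u,v in[(413,253),(372,260),(441,341),(381,334),(400,285),(357,288)]: 
  print((u,v),d[v,u], (lambda c,dd:(c+dd*d[v,u]))(*ray('top',u,v)))
E
```

```text
((0.5331752896308899, -0.06035761535167694), (0.2715810239315033, 0.30646491050720215), 89.0999755859375) ((389.5, 247.0), (154.0, 135.0), 90.0)
[366 219  48  23 363] [394.4600551  225.27548209]
[409 249  12  10  90] [414.41111111 253.34444444]
[368 256  10   9  74] [372.2972973  259.90540541]
[379 332   6   6  29] [381.5862069  334.44827586]
[437 335  19  15 194] [446.5257732  342.10824742]
[0.64881353 0.04951925 0.068     ]
[ 0.65531688 -0.1650555   0.068     ]
[ 0.41890429 -0.17462795  0.068     ]
[0.41028558 0.0404926  0.068     ]
(413, 253) 0.8172064 [ 0.51297273 -0.09374205  0.11386334]
(372, 260) 0.81978244 [ 0.50129443 -0.01747451  0.11080628]
(441, 341) 0.84839153 [ 0.34631757 -0.1517611   0.06073186]
(381, 334) 0.87100345 [ 0.35936058 -0.03897432  0.04106681]
(400, 285) 0.85617584 [ 0.45503264 -0.07555766  0.06754657]
(357, 288) 0.80994296 [0.44960325 0.01215526 0.11462211]
```

View pics/crop0.png

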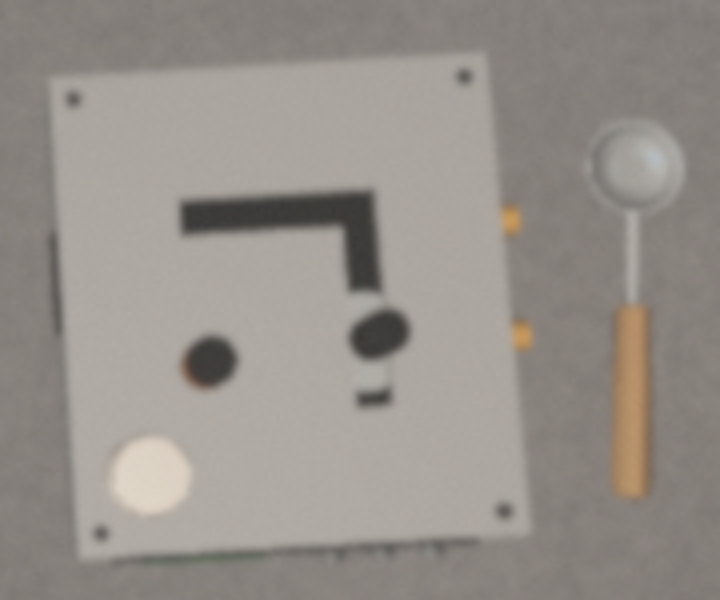

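```bash
cat > frame.py <<'E'
from h import *
pts=[((50,77),(120,110)),((487,53),(120,-110)),((530,535),(-120,-110)),((80,558),(-120,110)),
((374,191),(54,-49)),((182,202),(54,49)),((184,235),(36,49)),((392,403),(-54,-49)),((358,407),(-54,-31)),((345,226),(36,-31))]
W=np.array([onz('top',320+(u+.5)/4-.5,170+(v+.5)/4-.5,.068)[:2] for (u,v),_ in pts])
C=np.array([c for _,c in pts])/1000.
cm,wm=C.mean(0),W.mean(0)
a=(C-cm);b=W-wm
th=np.arctan2((a[:,0]*b[:,1]-a[:,1]*b[:,0]).sum(),(a*b).sum())
R=np.array([[np.cos(th),-np.sin(th)],[np.sin(th),np.cos(th)]]); t=wm-R@cm
def c2w(x,y): return R@np.array([x,y])+t
def w2c(p): return R.T@(np.asarray(p)[:2]-t)
E
python3 - <<'E'
from frame import *
print(th,t); print(np.round((W-(C@R.T+t))*1000,1))
d=np.load('pics/top0.npy'); im=cv2.imread('pics/top0.png')
g=im.max(2)
for name,(u,v) in dict(pin=(414,253),vial=(372,260),jar=(357,289)).items():
  ys,xs=np.mgrid[v-12:v+13,u-12:u+13]; P=[]
  for x,y in zip(xs.ravel(),ys.ravel()):
    c,dd=ray('top',x,y); P.append(c+dd*d[y,x])
  P=np.array(P); k=P[:,2]>P[:,2].max()-.004; Q=P[k]
  q=(Q.min(0)+Q.max(0))/2
  print(name,Q.mean(0),q,Q.max(0)-Q.min(0),w2c(q),k.sum(), 'med z top',np.median(Q[:,2]))
for n,x,y in[('start',-.045,-.04),('corner',.045,-.04),('end',.045,.04)]: print(n,c2w(x,y))
E
```

```text
0.03894919197327817 [ 0.53365581 -0.06112521]
[[-0.1 -0.2]
 [-0.2  0.5]
 [ 0.2  0.9]
 [ 0.6 -1. ]
 [-1.1  1.4]
 [-1.3 -1.1]
 [ 0.1 -0.9]
 [ 1.4  1.2]
 [ 0.4 -0.1]
 [ 0.2 -0.8]]
pin [0.4359694  0.0772442  0.93014563] [0.4359694  0.0772442  0.93014563] [0. 0. 0.] [-0.09222431  0.14206831] 2 med z top 0.9301456332153895
vial [0.4359694  0.0772442  0.93014563] [0.4359694  0.0772442  0.93014563] [0. 0. 0.] [-0.09222431  0.14206831] 1 med z top 0.9301456332153895
jar [0.4359694  0.0772442  0.93014563] [0.4359694  0.0772442  0.93014563] [0. 0. 0.] [-0.09222431  0.14206831] 2 med z top 0.9301456332153895
start [ 0.49024751 -0.10284714]
corner [ 0.58017925 -0.0993426 ]
end [ 0.5770641  -0.01940328]
```

```bash
python3 - <<'E'
from frame import *
d=np.load('pics/top0.npy')
for name,(u,v) in dict(pin=(414,253),vial=(372,260),jar=(357,289)).items():
  ys,xs=np.mgrid[v-12:v+13,u-12:u+13]; P=[]
  for x,y in zip(xs.ravel(),ys.ravel()):
    if d[y,x]>0:
      c,dd=ray('top',x,y); P.append(c+dd*d[y,x])
  P=np.array(P); z=np.sort(P[:,2])[-10]; k=abs(P[:,2]-z)<.005; Q=P[k]
  q=(Q.min(0)+Q.max(0))/2
  print(name,Q.mean(0),q,Q.max(0)-Q.min(0),w2c(q),w2c(Q.mean(0)),k.sum(), 'z top',z)
p=manip.camera_params('wrist'); print(p)
s=manip.get_state(); print(s['ee_rot'])
snap('wrist','w0')
E
```

```text
pin [ 0.51472878 -0.10040306  0.11422413] [ 0.51484731 -0.10040669  0.11474477] [0.0190373  0.02132168 0.0066905 ] [-0.02032383 -0.0385193 ] [-0.02044212 -0.03851106] 102 z top 0.1163557761013363Traceback (most recent call last):
  File "<stdin>", line 7, in <module>
  File "h.py", line 6, in ray
    p=manip.camera_params(n); R=np.array(p['R']);t=np.array(p['t']);K=np.array(p['intrinsics'])
ValueError: time passes only in moves, steps and waits
```

```bash
python3 - <<'E'
s=open('h.py').read()
s=s.replace("def ray","_c={}\ndef cp(n):\n    if n not in _c: _c[n]=manip.camera_params(n)\n    return _c[n]\ndef ray").replace("p=manip.camera_params(n)","p=cp(n)")
open('h.py','w').write(s)
E
python3 - <<'E'
from frame import *
d=np.load('pics/top0.npy')
for name,(u,v) in dict(pin=(414,253),vial=(372,260),jar=(357,289)).items():
  ys,xs=np.mgrid[v-12:v+13,u-12:u+13]; P=[]
  for x,y in zip(xs.ravel(),ys.ravel()):
    if d[y,x]>0:
      c,dd=ray('top',x,y); P.append(c+dd*d[y,x])
  P=np.array(P); z=np.sort(P[:,2])[-10]; k=abs(P[:,2]-z)<.005; Q=P[k]
  q=(Q.min(0)+Q.max(0))/2
  print(name,q,Q.max(0)-Q.min(0),w2c(q),w2c(Q.mean(0)),k.sum(), 'z top',z)
p=manip.camera_params('wrist'); print(p)
s=manip.get_state(); print(s['ee_rot'])
snap('wrist','w0')
E
```

```text
pin [ 0.51484731 -0.10040669  0.11474477] [0.0190373  0.02132168 0.0066905 ] [-0.02032383 -0.0385193 ] [-0.02044212 -0.03851106] 102 z top 0.1163557761013363
vial [ 0.50316375 -0.01970684  0.1100029 ] [0.02259304 0.02245788 0.00658073] [-0.02885612  0.0425743 ] [-0.02900697  0.04288733] 116 z top 0.11152495453190381
jar [0.44970122 0.01089968 0.11320782] [0.03338057 0.03543922 0.00617931] [-0.08108631  0.0752394 ] [-0.08096825  0.07478031] 288 z top 0.11508772707212256
{'intrinsics': array([[374.92191395,   0.        , 319.8956683 ],
       [  0.        , 374.92191395, 241.90574441],
       [  0.        ,   0.        ,   1.        ]]), 'mount': array([[-2.87088584e-04, -2.74723175e-01,  9.61523320e-01,
        -1.42574235e-01],
       [ 9.99999957e-01, -1.38668416e-04,  2.58956948e-04,
         7.81063869e-04],
       [ 6.21914404e-05,  9.61523353e-01,  2.74723203e-01,
        -7.08463258e-02],
       [ 0.00000000e+00,  0.00000000e+00,  0.00000000e+00,
         1.00000000e+00]])}
[-0.15921966 -0.68874992 -0.16033002  0.68888818]
```

View pics/w0.png

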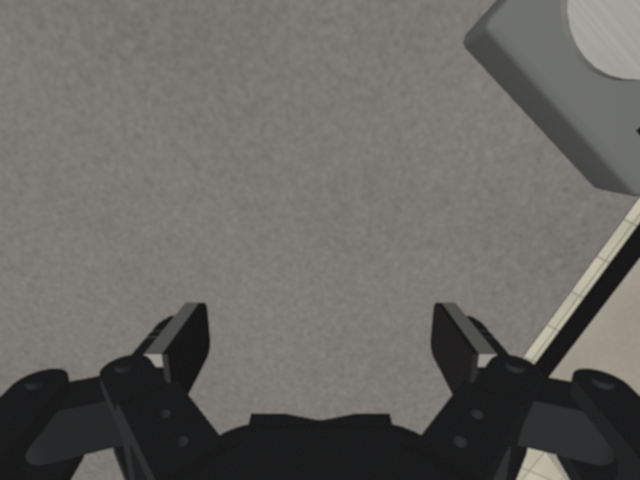

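```bash
cat > nav.py <<'E'
from frame import *
from scipy.spatial.transform import Rotation as Ro
def tool():
    s=manip.get_state(); q=s['ee_rot']; Rt=Ro.from_quat([q[1],q[2],q[3],q[0]]).as_matrix(); return s,Rt,np.array(s['position'])
def go(cx,cy,z):
    s,Rt,p=tool(); g=np.r_[c2w(cx,cy),z]; return np.round(Rt.T@(g-p)*1000,1)
E
python3 - <<'E'
from nav import *
s,Rt,p=tool(); print(np.round(Rt,3)); print('qpos',s['qpos'])
print('tool at console',w2c(p)*1000,p[2])
yw=Rt[:,1]; print('y yaw',np.degrees(np.arctan2(yw[1],yw[0])),'want',np.degrees(th)+90)
print(go(-.065,-.04,.2))
# sign of turn: rotate +10deg about tool x
R2=Rt@Ro.from_rotvec([np.radians(10),0,0]).as_matrix(); y=R2[:,1];print(np.degrees(np.arctan2(y[1],y[0])))
E
```

```text
[[-0.     0.44  -0.898]
 [ 0.001 -0.898 -0.44 ]
 [-1.    -0.001 -0.   ]]
qpos [-1.23597890e+00  2.76471282e-01  1.50582192e+00  9.38082579e-06
  1.36071893e+00 -1.20972716e-01]
tool at console [-298.16999283 -443.52526413] 0.2306342746397139
y yaw -63.885253874764956 want 92.23162431551366
[  31.1 -274.5 -376.6]
-73.88526386637696
```

Call:
play_rows(
  plan=[
    [[1,0.031,-0.2786,-0.3675,23.9],[1,0.031,-0.2786,-0.3675,23.9],[1,0.031,-0.2786,-0.3675,23.9],[1,0.031,-0.2786,-0.3675,23.9],[1,0.031,-0.2786,-0.3675,23.9],[1,0.031,-0.2786,-0.3675,23.9],[1,0.031,-0.2786,-0.3675,23.9],[1,0.031,-0.2786,-0.3675,23.9],[1,0.031,-0.2786,-0.3675,23.9],[1,0.031,-0.2786,-0.3675,23.9],[1,0.031,-0.2786,-0.3675,23.9],[1,0.031,-0.2786,-0.3675,23.9]],
  ],
)

```text
clock: 1.35
position: [0.46, -0.1046, 0.2]
ee_rot: [-0.014, -0.707, -0.014, 0.707]
contact_force: [1.2, -0.0, 0.1]
width: 0.0
```

```bash
python3 - <<'E'
from nav import *
s,Rt,p=tool(); print(w2c(p)*1000,p[2],s['width'],s['contact_force'],np.round(Rt,3)); print(go(-.06,-.04,.085))
snap('wrist','w1');snap('scene','s1')
E
```

```text
[-75.33759432 -40.57674196] 0.19995694910859813 2.0867942798848884e-05 [ 1.16743485 -0.03150421  0.0765116 ] [[-0.001  0.039 -0.999]
 [ 0.    -0.999 -0.039]
 [-1.    -0.     0.001]]
[114.9  -0.5 -15.5]
```

View pics/w1.png

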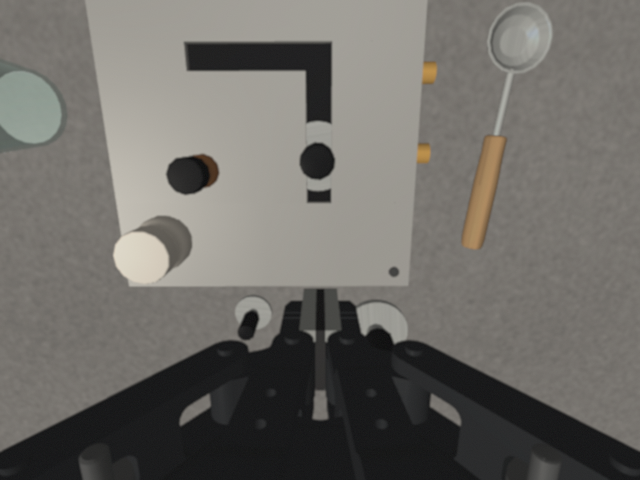

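View pics/s1.png

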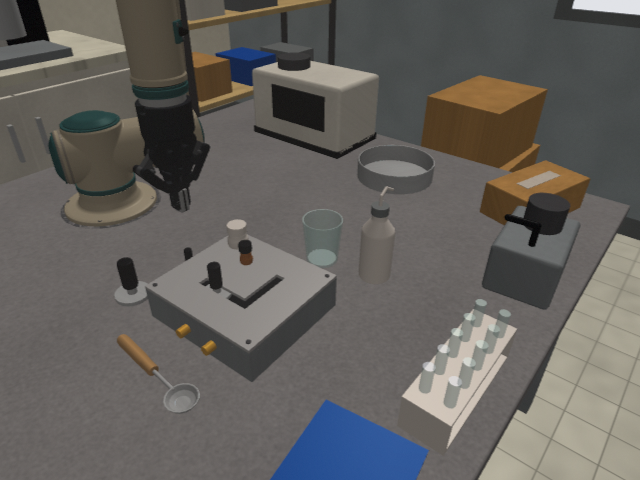

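Call:
play_rows(
  plan=[
    [[1,0.05,-0.0005,-0.01,0],[1,0.09,-0.0005,-0.01,0],[1,0.11,-0.0005,-0.01,0],[1,0.121,-0.0005,-0.01,0],[1,0.121,-0.0005,-0.01,0],[1,0.121,-0.0005,-0.015,0],[1,0.121,-0.0005,-0.02,0],[1,0.121,-0.0005,-0.025,0],[1,0.121,-0.0005,-0.03,0],[1,0.121,-0.0005,-0.03,0]],
  ],
)

```text
clock: 2.45
position: [0.4911, -0.1038, 0.0796]
ee_rot: [0.013, 0.707, 0.013, -0.707]
contact_force: [-0.4, -0.7, 0.6]
width: -0.0
```

```bash
python3 - <<'E'
from nav import *
s,Rt,p=tool(); print(w2c(p)*1000,p[2],s['width'],s['contact_force']); print(go(.015,-.04,.079))
snap('wrist','w2');snap('scene','s2')
E
```

```text
[-44.21387134 -40.96385725] 0.07961087657358736 -1.2843146988103566e-05 [-0.39344703 -0.71690153  0.56251569]
[  0.7  -1.  -59.2]
```

View pics/w2.png

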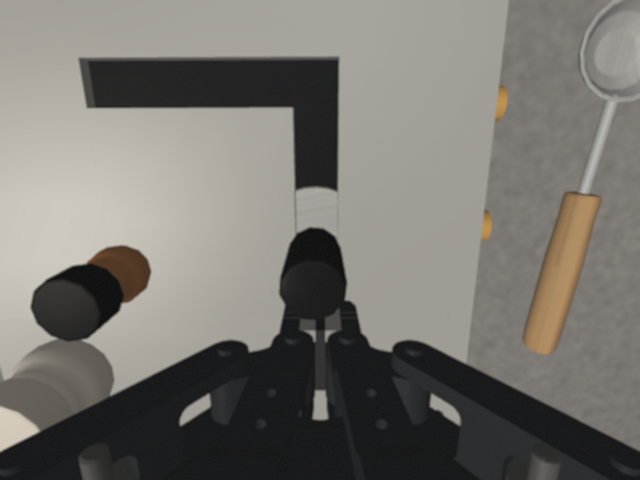

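Call:
play_rows(
  plan=[
    [[1,0.0,-0.001,-0.004,0],[1,0.0,-0.001,-0.009,0],[1,0.0,-0.001,-0.014,0],[1,0.0,-0.001,-0.019,0],[1,0.0,-0.001,-0.024,0],[1,0.0,-0.001,-0.029,0],[1,0.0,-0.001,-0.034,0],[1,0.0,-0.001,-0.039,0],[1,0.0,-0.001,-0.044,0],[1,0.0,-0.001,-0.049,0],[1,0.0,-0.001,-0.054,0],[1,0.0,-0.001,-0.056,0]],
  ],
)

```text
clock: 3.75
position: [0.5465, -0.1005, 0.0792]
ee_rot: [-0.013, -0.707, -0.013, 0.707]
contact_force: [-1.2, -1.3, 0.3]
width: -0.0002
```

```bash
python3 - <<'E'
from nav import *
s,Rt,p=tool(); print(w2c(p)*1000,p[2],s['width'],s['contact_force']); print(go(.023,-.04,.079))
snap('wrist','w3');snap('scene','s3')
E
```

```text
[ 11.26090668 -39.82177173] 0.07915401134894069 -0.0001732976231354153 [-1.20516365 -1.33945299  0.25350045]
[  0.2   0.2 -11.7]
```

View pics/w3.png

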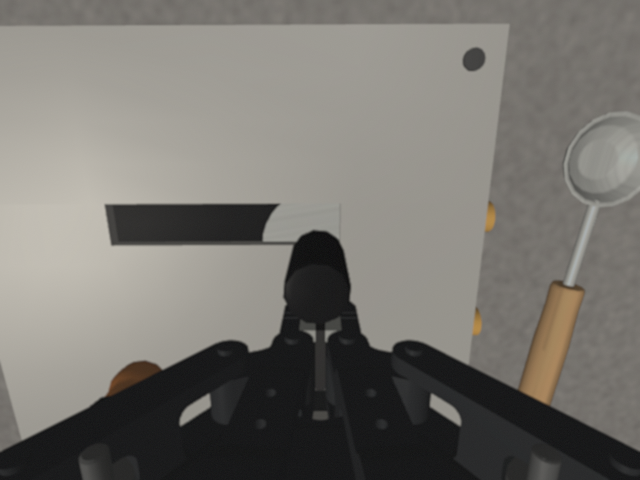

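View pics/s3.png

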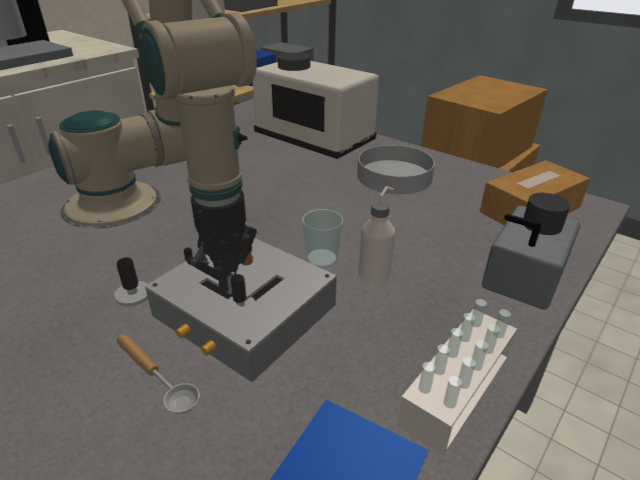

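Call:
play_rows(
  plan=[
    [[1,0.0,0.0,-0.004,0],[1,0.0,0.0,-0.007,0],[1,0.0,0.0,-0.009,0],[1,0.0,0.0,-0.011,0],[1,0.0,0.0,-0.012,0],[1,0.0,0.0,-0.0125,0]],
  ],
)

```text
clock: 4.45
position: [0.5589, -0.1, 0.0792]
ee_rot: [-0.013, -0.707, -0.013, 0.707]
contact_force: [-0.4, -0.6, 0.1]
width: 0.0003
```

```bash
python3 - <<'E'
from nav import *
s,Rt,p=tool(); print(w2c(p)*1000,p[2],s['width'],s['contact_force'])
snap('wrist','w4');snap('scene','s4')
E
```

```text
[ 23.70238754 -39.85157883] 0.07922549307434369 0.00026274436017807045 [-0.38135344 -0.63714522  0.06142607]
```

View pics/w4.png

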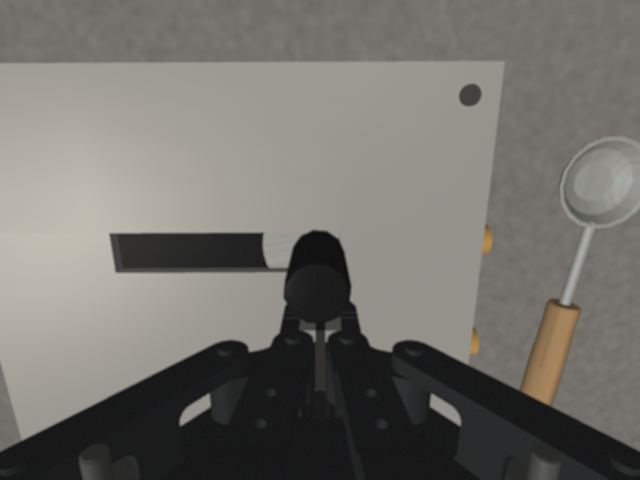

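Call:
play_rows(
  plan=[
    [[1,0.0,0.0,-0.001,0],[1,0.0,0.0,-0.0015,0],[1,0.0,0.0,-0.002,0],[1,0.0,0.0,-0.002,0]],
  ],
)

```text
clock: 4.95
position: [0.5603, -0.0999, 0.0792]
ee_rot: [-0.013, -0.707, -0.013, 0.707]
contact_force: [-3.1, -0.6, 2.3]
width: -0.0003
```

Call:
play_rows(
  plan=[
    [[1,0.0,0.0,0.01,0],[1,0.0,0.0,0.03,0],[1,-0.05,0.0,0.03,0],[1,-0.08,0.0,0.03,0],[1,-0.08,0.0,0.03,0],[1,-0.08,0.04,0.03,0],[1,-0.08,0.05,0.015,0],[1,-0.08,0.05,-0.02,0],[1,-0.08,0.05,-0.02,0]],
  ],
)

```text
clock: 5.85
position: [0.5859, -0.15, 0.1583]
ee_rot: [0.013, 0.708, 0.013, -0.706]
contact_force: [-0.2, 1.1, 0.2]
width: -0.0001
```

```bash
python3 - <<'E'
from nav import *
s,Rt,p=tool(); print(w2c(p)*1000,p[2],s['contact_force'])
print(go(.046,-.075,.079))
snap('wrist','w5');snap('scene','s5');snap('top','t5')
im=cv2.imread('pics/t5.png');cv2.imwrite('pics/t5c.png',cv2.resize(im[170:320,320:500],None,fx=4,fy=4,interpolation=cv2.INTER_CUBIC))
E
```

```text
[ 48.72489799 -90.8720394 ] 0.15832333587821373 [-0.24508702  1.08490615  0.22937549]
[ 79.3 -15.9   3. ]
```

View pics/w5.png

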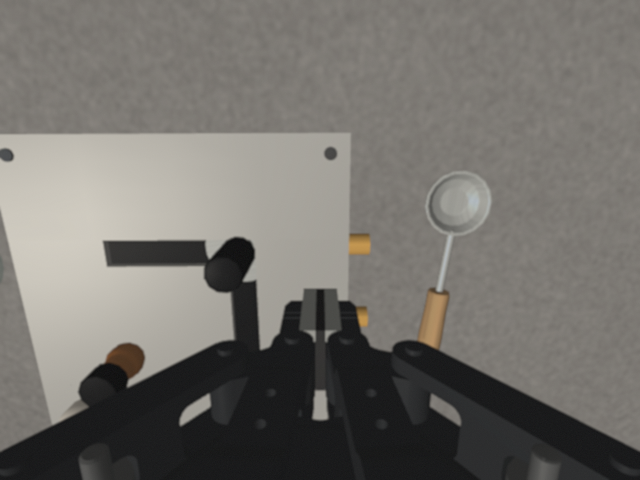

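View pics/s5.png

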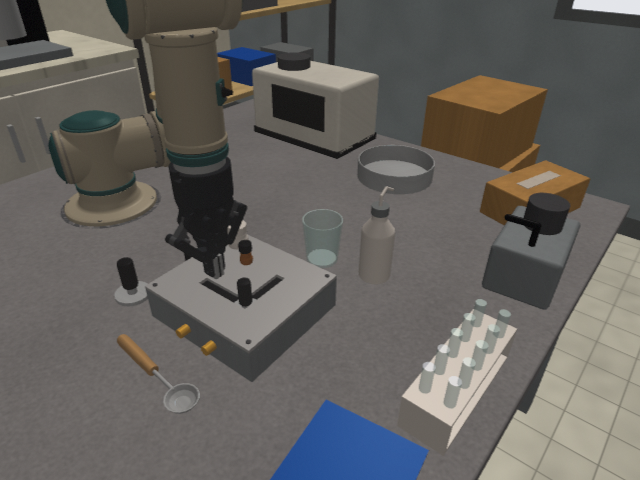

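View pics/t5c.png

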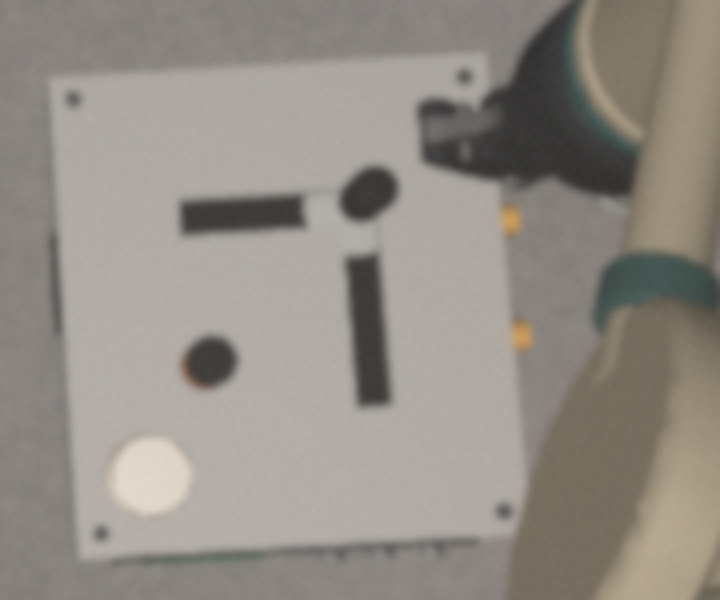

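Call:
play_rows(
  plan=[
    [[1,0.04,-0.005,0.003,0],[1,0.07,-0.005,0.003,0],[1,0.079,-0.005,0.003,0],[1,0.079,-0.005,0.003,0],[1,0.079,-0.01,0.003,0],[1,0.079,-0.015,0.003,0],[1,0.079,-0.015,0.003,0]],
  ],
)

```text
clock: 6.7
position: [0.5781, -0.1333, 0.0807]
ee_rot: [-0.013, -0.707, -0.014, 0.707]
contact_force: [-0.0, -0.3, 0.8]
width: 0.0003
```

```bash
python3 - <<'E'
from nav import *
s,Rt,p=tool(); print(w2c(p)*1000,p[2],s['contact_force'])
d=np.load('pics/t5.npy');u,v=413,218
P=[]
for y in range(v-12,v+13):
  for x in range(u-12,u+13):
    if d[y,x]>0:
      c,dd=ray('top',x,y);P.append(c+dd*d[y,x])
P=np.array(P);Q=P[(P[:,2]>.110)&(P[:,2]<.121)];q=(Q.min(0)+Q.max(0))/2
print('pin',w2c(q)*1000,Q.max(0)-Q.min(0))
snap('wrist','w6');snap('scene','s6')
E
```

```text
[ 41.57044911 -73.81527709] 0.08067168955577735 [-0.03617027 -0.29818324  0.75358382]
pin [ 47.8062901  -38.75599445] [0.01932271 0.02029965 0.0078405 ]
```

View pics/w6.png

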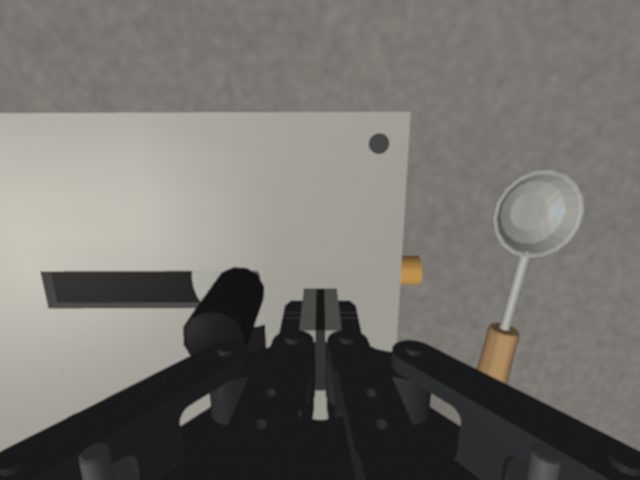

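View pics/s6.png

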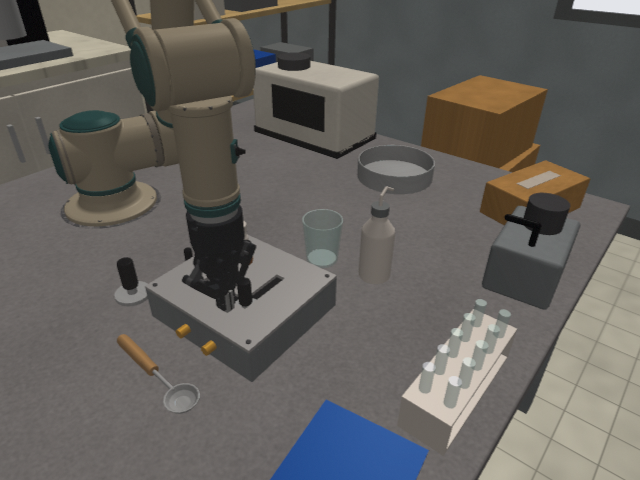

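```bash
python3 - <<'E'
from nav import *
s,_,_=tool(); print(s['qpos'])
d=np.load('pics/t5.npy')
P=[]
for y in range(165,215):
  for x in range(230,295):
    if d[y,x]>0:
      c,dd=ray('top',x,y);P.append(c+dd*d[y,x])
P=np.array(P)
for a,b in((.03,.09),(.09,.14),(.14,.17),(.17,.3)):
  Q=P[(P[:,2]>a)&(P[:,2]<b)]
  if len(Q):
    C=np.array([w2c(q) for q in Q])*1000; print(a,C.min(0),C.max(0),Q[:,2].max())
E
```

```text
[-3.44559549e-01  4.22374541e-01  1.68283853e+00 -1.83575068e-04
  1.03822142e+00  1.18776999e+00]
0.03 [ 98.67142991 197.57570527] [131.44661819 254.00144588] 0.08950551588983569
0.09 [ 98.70699426 197.5978047 ] [157.73964463 257.93639592] 0.13980282847524672
0.14 [113.72728775 212.48003566] [145.5977247  281.18085015] 0.16995320792055146
0.17 [122.85338458 225.80050346] [132.28937991 274.62750254] 0.18503568910417734
```

Call:
play_rows(
  plan=[
    [[1,-0.03,0.02,-0.0045,0],[1,-0.06,0.02,-0.0045,-8],[1,-0.06,0.02,-0.0045,-16],[1,-0.06,0.02,-0.0045,-24],[1,-0.06,0.02,-0.0045,-32],[1,-0.06,0.02,-0.0045,-40],[1,-0.06,0.02,-0.0045,-48],[1,-0.06,0.02,-0.0045,-56],[1,-0.06,0.02,-0.0045,-64],[1,-0.06,0.02,-0.0045,-72],[1,-0.06,0.02,-0.0045,-80],[1,-0.06,0.02,-0.0045,-88]],
  ],
)

```text
clock: 8.0
position: [0.5834, -0.1537, 0.1407]
ee_rot: [0.502, 0.497, 0.503, -0.498]
contact_force: [-0.1, 0.7, -0.3]
width: -0.0002
```

```bash
python3 - <<'E'
from nav import *
s,Rt,p=tool(); print(w2c(p)*1000,p[2],s['contact_force'],s['qpos'][5])
y=Rt[:,1]; print(np.degrees(np.arctan2(y[1],y[0]))-np.degrees(th))
print(np.round(Rt,3)); print(go(.046,-.080,.079))
E
```

```text
[ 46.11668468 -94.47612132] 0.14065032985791362 [-0.08292186  0.71200512 -0.30200886] -0.38194438898992417
-1.696418837298784
[[-0.001  1.     0.009]
 [ 0.     0.009 -1.   ]
 [-1.    -0.001 -0.   ]]
[ 61.7  -0.5 -14.5]
```

Call:
play_rows(
  plan=[
    [[1,0.03,0.0,0.0,-1.7],[1,0.055,0.0,0.0,-1.7],[1,0.061,0.0,0.0,-1.7],[1,0.061,0.0,0.0,-1.7],[1,0.061,0.0,-0.01,-1.7],[1,0.061,0.0,-0.018,-1.7],[1,0.061,0.0,-0.018,-1.7]],
  ],
)

```text
clock: 8.7
position: [0.5836, -0.1344, 0.0808]
ee_rot: [0.51, 0.49, 0.51, -0.49]
contact_force: [-0.2, 0.1, -0.5]
width: 0.0
```

```bash
python3 - <<'E'
from nav import *
s,Rt,p=tool(); print(w2c(p)*1000,p[2],s['contact_force'])
print(go(.0465,-.01,.079))
snap('wrist','w7')
E
```

```text
[ 47.0960931  -75.16201499] 0.0808119898286402 [-0.24812893  0.12819741 -0.46824938]
[  1.8  -0.5 -65.2]
```

View pics/w7.png

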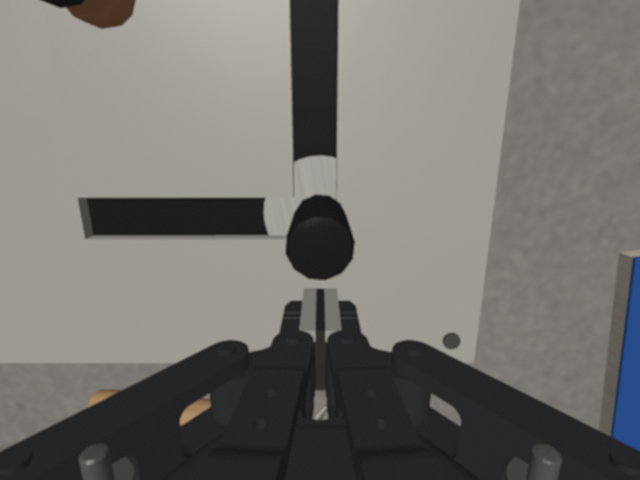

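Call:
play_rows(
  plan=[
    [[1,0.0015,-0.0005,-0.008,0],[1,0.0015,-0.0005,-0.012,0],[1,0.0015,-0.0005,-0.016,0],[1,0.0015,-0.0005,-0.02,0],[1,0.0015,-0.0005,-0.025,0],[1,0.0015,-0.0005,-0.03,0],[1,0.0015,-0.0005,-0.035,0],[1,0.0015,-0.0005,-0.04,0],[1,0.0015,-0.0005,-0.045,0],[1,0.0015,-0.001,-0.05,0],[1,0.0015,-0.001,-0.055,0],[1,0.0015,-0.001,-0.057,0]],
  ],
)

```text
clock: 9.95
position: [0.5804, -0.0774, 0.0791]
ee_rot: [0.51, 0.49, 0.51, -0.49]
contact_force: [1.1, -1.3, 0.8]
width: -0.0001
```

```bash
python3 - <<'E'
from nav import *
s,Rt,p=tool(); print(w2c(p)*1000,p[2],s['contact_force'])
print(go(.0455,.018,.079))
snap('wrist','w8')
E
```

```text
[ 46.06294635 -18.04678351] 0.0791467338615508 [ 1.09629901 -1.27866591  0.84208756]
[  0.1  -0.5 -36. ]
```

View pics/w8.png

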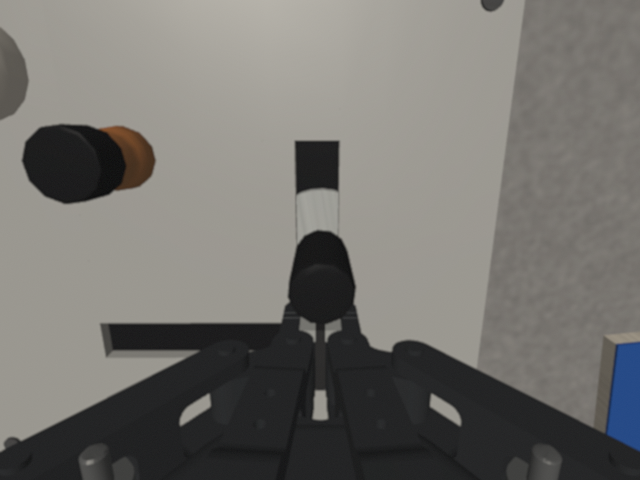

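Call:
play_rows(
  plan=[
    [[1,0.0,-0.0005,-0.004,0],[1,0.0,-0.0005,-0.009,0],[1,0.0,-0.0005,-0.014,0],[1,0.0,-0.0005,-0.019,0],[1,0.0,-0.0005,-0.024,0],[1,0.0,-0.0005,-0.028,0],[1,0.0,-0.0005,-0.032,0],[1,0.0,-0.0005,-0.034,0],[1,0.0,-0.0005,-0.035,0],[1,0.0,-0.0005,-0.036,0],[1,0.0,-0.0005,-0.0365,0]],
  ],
)

```text
clock: 11.1
position: [0.5783, -0.0408, 0.0791]
ee_rot: [0.51, 0.49, 0.51, -0.49]
contact_force: [-0.2, -0.5, -0.6]
width: 0.0002
```

```bash
python3 - <<'E'
from nav import *
s,Rt,p=tool(); print(w2c(p)*1000,p[2],s['contact_force'])
snap('wrist','w9')
E
```

```text
[45.45081366 18.56494447] 0.07910547978877962 [-0.23291252 -0.53302013 -0.63264055]
```

View pics/w9.png

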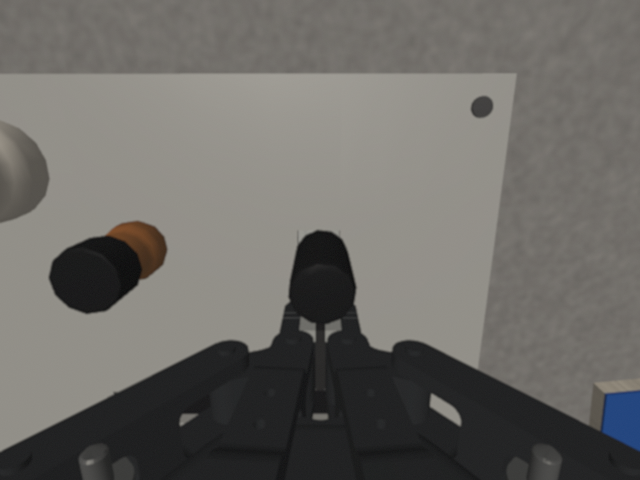

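Nearly at the stop; I go on in small steps until contact force shows the end.

Call:
play_rows(
  plan=[
    [[1,0.0,0.0,-0.001,0],[1,0.0,0.0,-0.0015,0],[1,0.0,0.0,-0.002,0],[1,0.0,0.0,-0.002,0]],
  ],
)

```text
clock: 11.55
position: [0.5783, -0.0387, 0.0791]
ee_rot: [0.51, 0.49, 0.51, -0.49]
contact_force: [-0.3, -0.7, -0.8]
width: 0.0001
```

Call:
play_rows(
  plan=[
    [[1,0.0,0.0,-0.0005,0],[1,0.0,0.0,-0.001,0],[1,0.0,0.0,-0.0015,0],[1,0.0,0.0,-0.0015,0]],
  ],
)

```text
clock: 11.95
position: [0.5784, -0.0381, 0.0794]
ee_rot: [0.511, 0.489, 0.51, -0.49]
contact_force: [-0.5, -5.6, 1.9]
width: 0.0001
```

Call:
play_rows(
  plan=[
    [[1,0.0,0.0,0.005,0],[1,0.0,0.0,0.02,0],[1,0.0,0.0,0.04,0],[1,-0.05,0.0,0.04,0],[1,-0.1,0.0,0.04,0],[1,-0.13,0.0,0.06,0],[1,-0.13,0.0,0.11,0],[1,-0.13,0.0,0.16,0],[1,-0.13,0.0,0.2,0],[1,-0.13,0.0,0.22,0],[1,-0.13,0.0,0.22,0],[1,-0.13,0.0,0.22,0]],
  ],
)

```text
clock: 13.15
position: [0.5869, -0.2572, 0.2092]
ee_rot: [0.51, 0.49, 0.51, -0.49]
contact_force: [0.3, 0.2, -0.9]
width: 0.0001
```

```bash
python3 - <<'E'
from nav import *
s,Rt,p=tool(); print(w2c(p)*1000,p[2],s['contact_force'])
_,d=snap('top','t10');snap('scene','s10')
im=cv2.imread('pics/t10.png');cv2.imwrite('pics/t10c.png',cv2.resize(im[170:320,320:500],None,fx=4,fy=4,interpolation=cv2.INTER_CUBIC))
m=im.max(2)
for n,(u,v) in dict(pin=(372,220),vial=(372,260),jar=(357,289)).items():
  P=[]
  for y in range(v-12,v+13):
    for x in range(u-12,u+13):
      if d[y,x]>0:
        c,dd=ray('top',x,y);P.append(c+dd*d[y,x])
  P=np.array(P);Q=P[(P[:,2]>.105)&(P[:,2]<.121)]
  if len(Q): q=(Q.min(0)+Q.max(0))/2;print(n,w2c(q)*1000,Q.max(0)-Q.min(0),np.median(Q[:,2]))
E
```

```text
[  45.61225002 -198.0049663 ] 0.20916449073530552 [ 0.32723867  0.24974607 -0.85682631]
pin [46.64421232 42.60520629] [0.01968707 0.02088039 0.01126864] 0.11412665268054678
vial [-28.69175127  42.75861406] [0.02248063 0.02266363 0.00805773] 0.10944973136518032
jar [-81.08195111  75.33154467] [0.03337312 0.03527314 0.00861537] 0.11231487465817358
```

View pics/t10c.png

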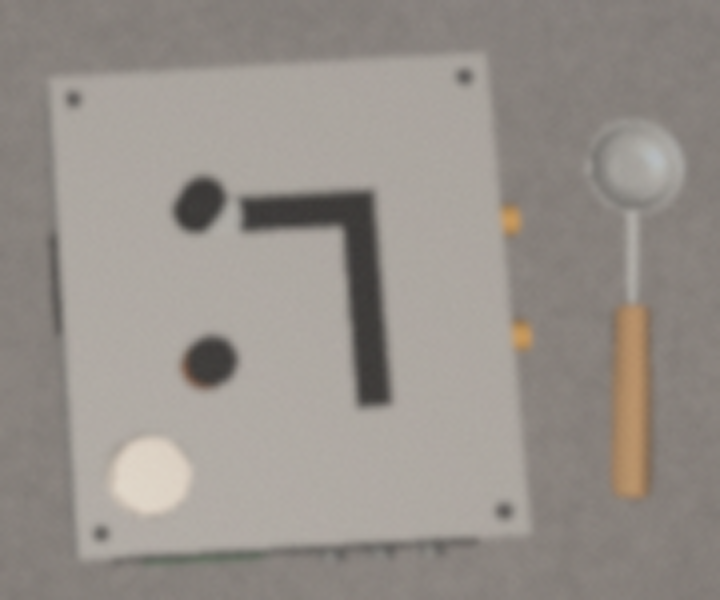

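View pics/s10.png

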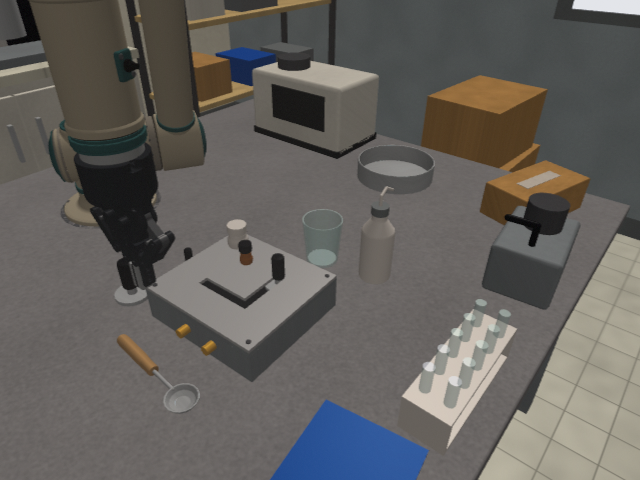

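The top crop shows the pin's handle at (200,204), hard against the left end of the second leg. Both legs are empty behind it. Vial and jar haven't moved, and the hand is clear.

```bash
python3 -c "
from rig import manip
print(manip.sign_off())"
```

```text
the job is handed in; nothing more can be done
None
```

The pin is at the stop at the end of the second leg. I pushed it only with the closed fingertips: first along the first leg until it met the corner wall. I then lifted the hand clear, turned the tool 90° and pushed the pin along the second leg until the force rose to about 5.6 N. After that I backed off, rose and moved the hand well away, and handed in at about 13 s of the 48 s allowed.

- **Pin:** the last top view puts it at console (46.6, 42.6) mm, against (47, 42) mm for the stop at its most. Its top is 114 mm above the table (115 mm expected), so it stands upright.
- **At the corner:** it measured (47.8, -38.8) mm, inside the limits for that check.
- **Bystanders:** the vial and jar measured within 0.3 mm of where they started. The beaker, scoop and wash bottle look unmoved in the pictures, though I didn't measure them again.
- **Disagreements:** the measured pin positions sit about 1 mm off the slot's middle line, within the 2 mm calibration. No check failed.

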